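Set the roller gap of a bench dough sheeter to the rider

TASK

Set the dough sheeter to the thickness marked on its gauge: with a fingertip, roll the knurled adjuster wheel that shows through the guard, closing the gap between the rollers until the pointer stands on the white line of the rider, then take the hand clear. Set the gap by the wheel alone, without pushing the moving roller or shifting the rider; grip nothing, and leave the crank, flour dredger, ring cutter and bench scraper where they are.

Things in the scene. Friction and masses are not known exactly. Their poses are not given: they have to be found in the camera images.
- sheeter: White dough sheeter fixed on the table: base 220 (x) by 290 (y) mm, nothing higher than 140 mm, two steel rollers 50 mm in diameter, 196 mm long, along its y. Origin: under the base's centre, on the table. Its x points away from the robot (turned up to 20 degrees), z up. Adjuster wheel at the near right corner (-x, -y), outside the cheek; gauge bar outside the left cheek (+y).
- wheel_crest (a point): Top of the knurled steel wheel, mid-rim, 140 mm above the table; fixed to the machine, with its axes. Wheel: 70 mm in diameter, 22 mm wide, axle along machine y. Its rim stands 4 mm proud of round side plates, 14 mm of the white guard. Rolling the top towards machine +x (away from the robot) closes the gap, -x opens it. It needs about 2 N at the rim, by friction, and stays where it is left.
- wheel (a joint): Turning angle of the adjuster wheel in rad, 0 with the rollers touching, growing as the gap opens; a rack and pinion moves the roller 8 mm per rad, so 35 mm of rim travel change the gap by 8 mm.
- gap (a joint): Gap between the two rollers in m: 0 touching, 0.027 fully open. The roller on the robot's side moves, with its bearing blocks and pointer; starts 16 to 25 mm open.
- pointer_tip (a point): Tip of the black needle on the moving roller's bearing block, 3 mm wide, 129 mm above the table, over the gauge bar. It moves along machine x: +x as the gap closes, 1 mm for each mm of gap.
- rider_line (a point): Inner end of the white line, 4 mm wide, across the black rider (26 mm long, 14 mm wide), which is clamped on the aluminium gauge bar 1 mm beyond the needle's tip in machine y, 132 mm above the table. The axes are the machine's. The gap is right when the pointer tip has the same machine x as this point. It marks a gap of 4 to 10 mm.
- rider (a joint): Position of the rider along the gauge bar, given as the gap in m that it marks. It must stay as it is.
- crank: Loose steel crank lying on the table to the right of the machine (about 90 by 120 mm, 26 mm high) with a black grip. Origin on the table under the shaft. Not needed.
- dredger: Loose flour dredger, an aluminium can with a perforated steel cap, 72 mm in diameter, 109 mm high, upright; origin at the centre of its foot. Not needed.
- cutter: Loose steel ring cutter 70 mm in diameter, 45 mm high; origin at the centre of its foot. Not needed.
- scraper: Loose bench scraper lying flat, steel blade 110 by 150 mm with a white grip bar 22 mm high; origin under its middle on the table. Not needed.

How it is judged:
On the way:
1. the wheel turns and closes the gap with a finger bearing on its rim (contact force between the fingers and wheel above 0.3 N and velocity of joint gap below -0.0005 m/s), for 0.1 s.
At the end, for the whole second after the job is handed in: The pointer tip stands on the rider's white line (within 2 mm along the gauge), the roller is at rest, the rider is where it was (2 mm), and crank, dredger, cutter and scraper lie where they were (20 mm) (x of pointer_tip in the frame of rider_line between -0.002 and 0.002 m and velocity of joint gap between -0.002 and 0.002 m/s and distance of rider_line from where it was at the start of the episode below 0.002 m and distance of each of crank, dredger, cutter, scraper from where it was at the start of the episode below 0.02 m); the robot touches nothing.
It fails at once if the moving roller, its blocks or its pointer are pushed by the robot (contact force between any of the fingers, the arm and gap above 1 N).
It fails at once if the rider is shifted (distance of rider_line from where it was at the start of the episode above 0.002 m).
It fails at once if a bystander (crank, dredger, cutter or scraper) is moved by more than 20 mm or lifted (distance of any of crank, dredger, cutter, scraper from where it was at the start of the episode above 0.02 m).
It also fails if it takes over 42 s, if anything falls off the work surface, if the arm or the gripper's body presses on something with over 40 N, if the wrist force passes 120 N, or if a joint passes its speed limit or range.

ROBOT

A 6-joint arm with a two-finger parallel gripper is mounted at the origin on the work surface. World frame = base frame: x ahead of the robot, y to its left, z up, the work surface at z = 0. Lengths are in m, angles in rad, forces in N, time in s.
With the tool pointing down it reaches from about 0.35 to 0.775 m from the base axis. Payload 5.5 kg.
Tool frame: the origin (TCP) lies at the very end of the fingers, on their centre line; the grasp point (between the pads) lies 19 mm behind it; x points along the fingers, y is the direction in which the jaws open and shut, and the axes are right-handed (so a half turn about x gives the same grasp; the last joint's range is limited). The gripper opens to 85 mm and grips with 20 to 120 N. Pads are 22 mm wide; open, the fingers measure 114 mm over their backs; the gripper's body (76 mm by 85 mm) begins 54 mm behind the grasp point. The pads swing forward as they close: fully open they stand 13 mm farther back than shut.
Start: joints at [1.037, 0.313, 0.046, 1.304, 0, 1.431], TCP at [0.221, 0.531, 0.231] pointing down, gripper open.
Joint ranges: [-2.76, 2.76], [-0.86, 1.69], [-1.03, 1.26], [-2.2, 2.34], [-1.47, 1.5], [-3.14, 3.14]. Speed limits (rad/s): [2.57, 2.57, 3.14, 3.14, 3.14, 3.14].

INTERFACE

Orientations are given as a unit quaternion [w, x, y, z].
In Python, from workcell import env gives the robot as it stands.
- The arm moves only by the tool servo_tool, never from a script. Its argument "increments" is a list of rows, each an object with "offset": the shift along the tool's x, y, z in cm, a list of three; "yaw": the turn about the tool's x in degrees. In form: [{"offset": [x, y, z], "yaw": yaw}, ...]. A call has exactly 8 rows; each row is the pose to reach, as a shift and turn from the pose commanded when the call began, along the tool's axes at that moment; what a row does not reach only later rows make up. A row lasts 1/10 s, in which the tool goes at most 50 mm and 8.59 degrees, less where a joint would pass 70% of its speed; a pose out of reach is approached as far as the arm can. A call with a gripper value outside its range is refused whole. "claw" is the opening, from 0 (shut) to 1 (fully open), set as the call begins (left out, the last holds). The fingers move at their own pace and stop on an object; "force" is the grip in N (left out, the last holds). Time passes only in rows, so rows that repeat a pose let the fingers close, or fill a call up. It gives the time, the measured TCP pose, the force and the opening at its end, in the units of the state.
- env.get_state(): the state, without advancing time (a new reading comes with each control period).
- env.read_camera(name): name is "side" or "top"; returns (picture, depth): 400x640x3 uint8, red, green, blue; 400x640 float32, m along the optical axis (not along the pixel's ray), 0 where there is no reading.
- env.camera_model(name): a dict with "vertical_fov" (degrees; the focal length in pixels is half the picture's height over the tangent of half this angle, whatever the lens; pixels are square), "cx", "cy" (the principal point, pixels), "D" ([k1, k2, p1, p2, k3] as OpenCV has them; the pictures are not rectified), "world_from_camera" (4x4, takes a point from camera to world coordinates). Camera axes: x right, y up, looking along -z (the intrinsics and any distortion apply to the point x, -y, -z); pixel columns grow to the right and rows downward; lengths in m; the calibration is good to about 2 mm. A picture is of the moment at which its call begins. camera_model takes no time and is no camera call.
- env.hand_in(): hands the job in, once; it reports no verdict.
The state is a dict: "clock": time; "joint_pos": joint angles; "qvel": joint speeds; "tau": joint torques, N m; "tcp_pos": TCP position; "orientation": TCP orientation; "wrist_force": force on the tool from outside, world axes, zero at the start; "ft_torque": the same for the moment, N m; "finger_gap": finger opening in m.
Only numpy, scipy, OpenCV 4.12 (cv2) and the standard library are available. Lean on these libraries where they do the work, as an engineer would, in place of code of your own. Each camera call takes 0.05 s, during which the arm holds its last target.

## Working session

There is one attempt and no reset: what is moved stays moved. The work goes in short steps, Python scripts to look and compute and a tool call to move; the robot and the scene stay as the last step left them, time stands still between calls to the robot, and variables do not carry over. Pictures are saved under pics/ and viewed, and the job is handed in when it is done.

Besides the shell and the picture viewer there is one more tool, called after "Call:" by a JSON object that holds its "method" and its "body". servo_tool: Moves the arm, as the interface text tells. Its arguments: {"type":"object","properties":{"increments":{"type":"array","items":{"type":"object","properties":{"offset":{"type":"array","items":{"type":"number"}},"yaw":{"type":"number"}}}},"claw":{"type":"number"},"force":{"type":"number"}},"required":["increments"]}

```bash
mkdir -p pics; ls; python3 - <<'E'
from workcell import env
import cv2,numpy as np
s=env.get_state();print(s)
for n in("side","top"):
    p,d=env.read_camera(n);cv2.imwrite(f"pics/{n}0.png",p[:,:,::-1]);np.savez(f"{n}0.npz",p=p,d=d);print(env.camera_model(n))
E
```

```text
pics
{'clock': 0.0, 'joint_pos': array([ 1.03738974e+00,  3.14021357e-01,  4.49638186e-02,  1.30361176e+00,
       -1.64209412e-07,  1.43121653e+00]), 'qvel': array([ 0.00080789,  0.00013335,  0.00105076,  0.00070811, -0.00030724,
       -0.00067666]), 'tau': array([ 2.21597247e-04, -4.80628324e+01,  2.98531973e+01,  1.92625879e-02,
        1.64230323e-05,  1.48498088e-05]), 'tcp_pos': array([0.22037123, 0.53052764, 0.23039076]), 'orientation': array([ 0.69322314,  0.13771557,  0.69366031, -0.13896573]), 'wrist_force': array([-0.39769727,  0.27272028, -0.63522354]), 'ft_torque': array([-0.00501184, -0.02814576, -0.0091212 ]), 'finger_gap': 0.08519355977981165}
{'vertical_fov': 49.74221787977978, 'cx': 323.9676159502998, 'cy': 203.34534002318662, 'D': array([-0.07609737,  0.        ,  0.        ,  0.        ,  0.        ]), 'world_from_camera': array([[ 0.82084496,  0.29144042, -0.49119857,  0.15171759],
       [-0.57077842,  0.387516  , -0.72390839, -0.61125969],
       [-0.02062886,  0.87458209,  0.48443846,  0.55685521],
       [ 0.        ,  0.        ,  0.        ,  1.        ]])}
{'vertical_fov': 46.88880402962756, 'cx': 313.6806129040278, 'cy': 200.00266212324553, 'D': array([-0.13604729,  0.        ,  0.        ,  0.        ,  0.        ]), 'world_from_camera': array([[ 3.73177237e-03,  9.80728539e-01, -1.95339723e-01,
         3.80848842e-01],
       [-9.99887595e-01,  8.22841653e-04, -1.49706807e-02,
         4.98167679e-02],
       [-1.45214401e-02,  1.95373633e-01,  9.80621370e-01,
         1.35092970e+00],
       [ 0.00000000e+00,  0.00000000e+00,  0.00000000e+00,
         1.00000000e+00]])}
```

View pics/side0.png

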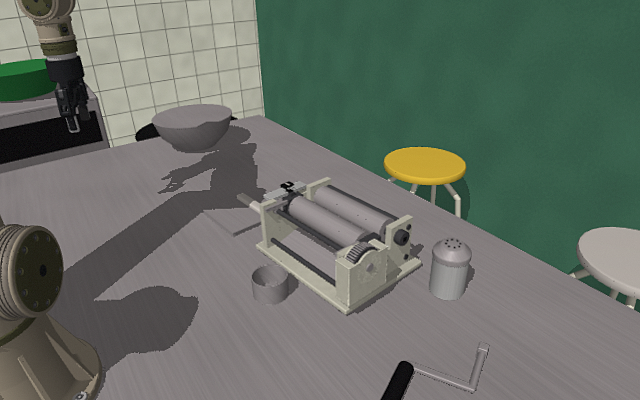

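View pics/top0.png

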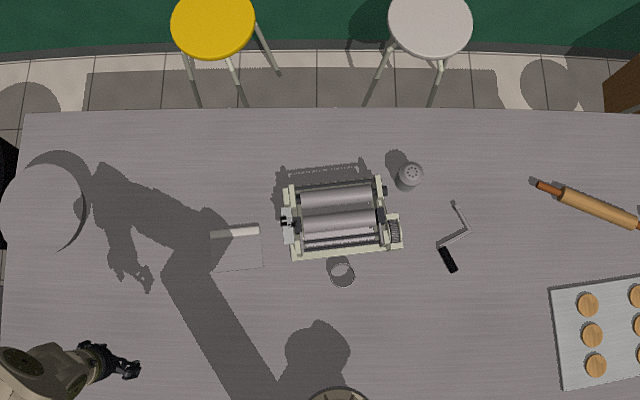

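The side view shows the wheel near (357,254) and the rider near (289,187). In the top view the wheel is near (394,232) and the gauge near (288,224). I'll zoom in on both.

```bash
cat > h.py <<'E'
import numpy as np,cv2
from workcell import env
def K(m):
    f=200/np.tan(np.radians(m['vertical_fov']/2));return np.array([[f,0,m['cx']],[0,f,m['cy']],[0,0,1]])
def pt(n,u,v,z=None,d=None):
    m=env.camera_model(n);T=m['world_from_camera']
    x,y=cv2.undistortPoints(np.array([[[u,v]]],float),K(m),m['D'])[0,0]
    r=T[:3,:3]@np.array([x,-y,-1]);o=T[:3,3]
    if z is not None: return o+r*(z-o[2])/r[2]
    return o+r*d
def px(n,P):
    m=env.camera_model(n);T=np.linalg.inv(m['world_from_camera'])
    P=np.atleast_2d(P);c=P@T[:3,:3].T+T[:3,3];c=c*[1,-1,-1]
    return cv2.projectPoints(c,np.zeros(3),np.zeros(3),K(m),m['D'])[0][:,0]
E
python3 - <<'E'
import cv2,numpy as np
from h import *
def crop(n,x0,y0,w,h,k,o):
    p=np.load(n+'0.npz')['p'][y0:y0+h,x0:x0+w,::-1]
    cv2.imwrite(o,cv2.resize(p,None,fx=k,fy=k,interpolation=cv2.INTER_CUBIC))
crop('top',270,165,145,105,5,'pics/t1.png')
crop('side',230,170,200,150,4,'pics/s1.png')
crop('side',255,170,65,50,12,'pics/s2.png')
crop('top',270,195,60,50,12,'pics/t2.png')
E
```

```text
(no output)
```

View pics/t1.png

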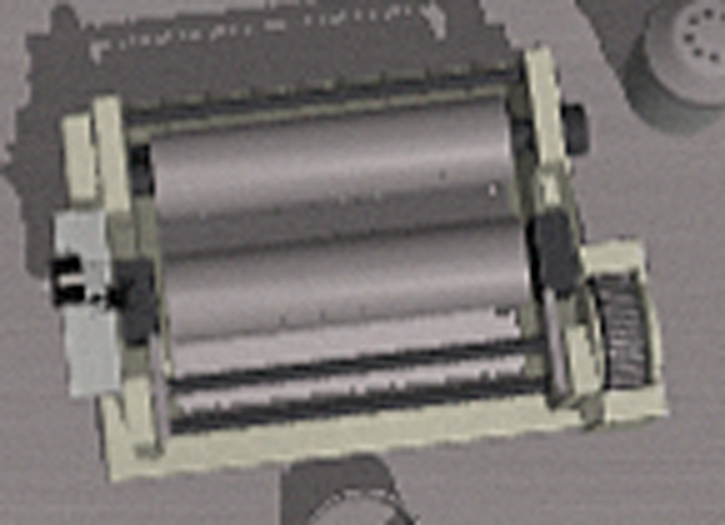

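View pics/s1.png

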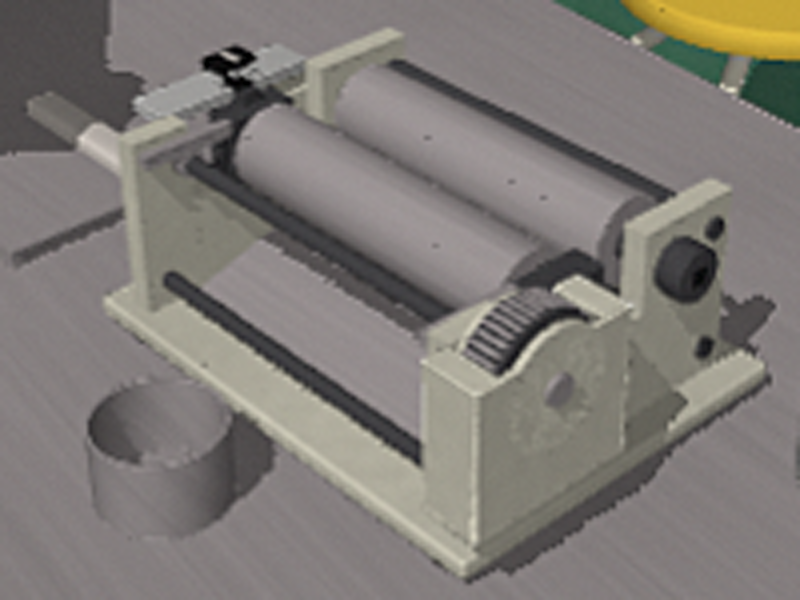

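View pics/s2.png

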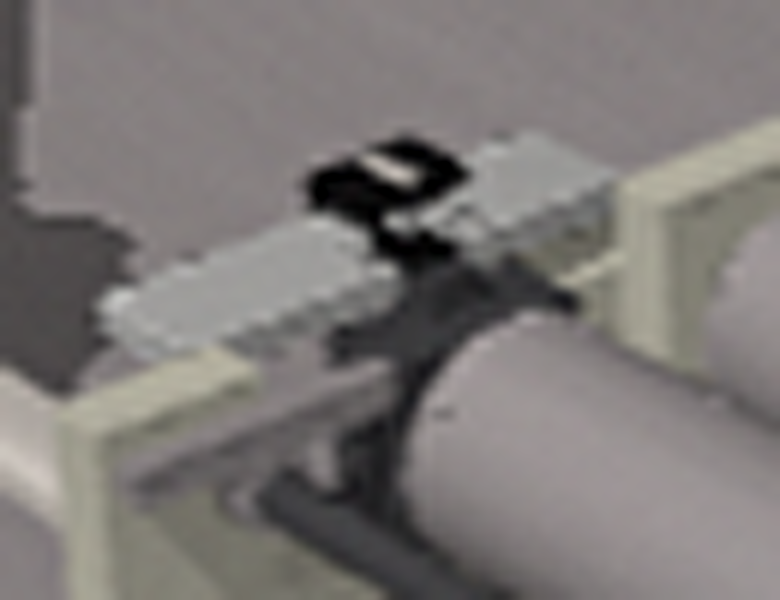

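View pics/t2.png

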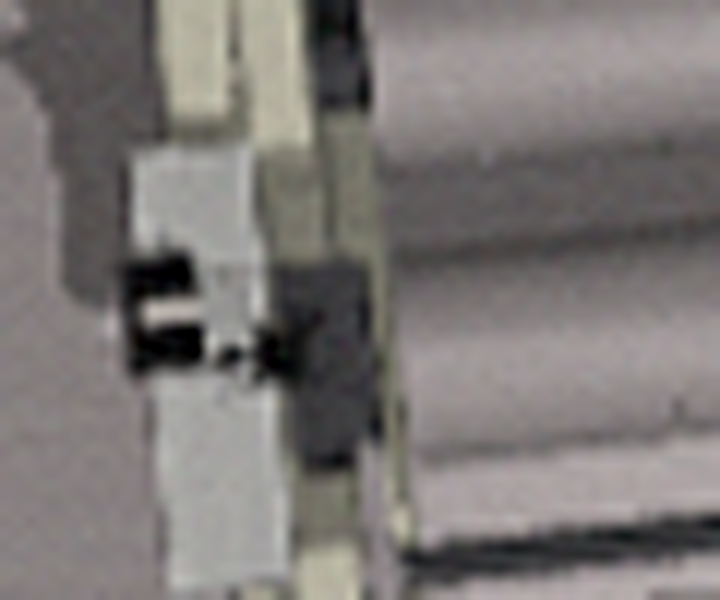

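```bash
python3 - <<'E'
from h import *
np.set_printoptions(precision=4,suppress=True)
# base corners, side view, bottom edge z~0 / top view z~0.012
for l,n,u,v,z in [("near-right s","side",230+463/4,170+577/4,0),("near-left s","side",230+105/4,170+307/4,0.0),("far-right s","side",230+768/4,170+383/4,0.0),
 ("nl t","top",270+110/5,165+480/5,.01),("nr t","top",270+667/5,165+412/5,.01),
 ("line inner top","top",286.8,220.8,.132),("tip top","top",288.5,224.3,.129),
 ("line inner side","side",255+412/12,170+180/12,.132),("tip side","side",255+405/12,170+222/12,.129),
 ("crest top","top",270+625/5,165+330/5,.14),("crest side","side",230+520/4,170+300/4,.14)]:
    print(l,pt(n,u,v,z))
E
```

```text
near-right s [ 0.5098 -0.1457  0.    ]
near-left s [0.477  0.1463 0.    ]
far-right s [ 0.7266 -0.126   0.    ]
nl t [0.4676 0.1325 0.01  ]
nr t [ 0.5072 -0.1919  0.01  ]
line inner top [0.5669 0.1401 0.132 ]
tip top [0.5579 0.1357 0.129 ]
line inner side [0.569  0.1384 0.132 ]
tip side [0.5621 0.1297 0.129 ]
crest top [ 0.5385 -0.1474  0.14  ]
crest side [ 0.5401 -0.1447  0.14  ]
```

```bash
cat >> h.py <<'E'
def cloud(n,d):
    m=env.camera_model(n);T=m['world_from_camera']
    v,u=np.mgrid[:400,:640];p=np.stack([u,v],-1).reshape(-1,1,2).astype(float)
    q=cv2.undistortPoints(p,K(m),m['D'])[:,0]
    c=np.stack([q[:,0],-q[:,1],-np.ones(len(q))],-1)*d.reshape(-1,1)
    return (c@T[:3,:3].T+T[:3,3]).reshape(400,640,3)
E
python3 - <<'E'
from h import *
from scipy.optimize import least_squares
np.set_printoptions(precision=4,suppress=True)
for n in ("side","top"):
    d=np.load(n+'0.npz')['d'];C=cloud(n,d)
    P=C[(d>0)];
    m=(P[:,2]>.02)&(abs(P[:,0]-.6)<.2)&(abs(P[:,1])<.2);print(n,m.sum(),P[m].min(0),P[m].max(0))
    th=np.radians(5.9);cx,cy=.6,0
    def mach(P,th): 
        return np.c_[np.cos(th)*P[:,0]+np.sin(th)*P[:,1],-np.sin(th)*P[:,0]+np.cos(th)*P[:,1],P[:,2]]
    M=mach(P,th)
    # height profile along machine x in strip |y|<.07 (about centre)
    y0=np.median(M[m,1]);print(y0)
    s=(abs(M[:,1]-y0)<.06)&(M[:,2]>.02)&(abs(M[:,0]-.6)<.15)
    for a in np.arange(.48,.72,.01):
        k=s&(abs(M[:,0]-a)<.005)
        if k.sum(): print(round(a,3),k.sum(),np.percentile(M[k,2],[10,50,95]))
    np.save(n+'_P.npy',P)
E
```

```text
side 12969 [ 0.4001 -0.2     0.02  ] [0.7296 0.1638 0.1397]
-0.09071667693879629
0.48 7 [0.0201 0.0202 0.0211]
0.49 31 [0.0201 0.0204 0.0211]
0.5 191 [0.0203 0.0373 0.0407]
0.51 84 [0.0205 0.0394 0.0411]
0.52 405 [0.0297 0.1046 0.1097]
0.53 182 [0.0313 0.0333 0.0366]
0.54 206 [0.0349 0.0372 0.1044]
0.55 745 [0.0399 0.106  0.1181]
0.56 353 [0.0419 0.1203 0.1235]
0.57 228 [0.045  0.1234 0.1247]
0.58 81 [0.12   0.122  0.1238]
0.59 3 [0.1156 0.1179 0.119 ]
0.61 138 [0.096  0.101  0.1077]
0.62 478 [0.1004 0.112  0.1194]
0.63 224 [0.1193 0.1217 0.1242]
0.64 136 [0.1225 0.1236 0.1252]
0.65 56 [0.1207 0.1221 0.1231]
0.66 1 [0.0423 0.0423 0.0423]
0.67 149 [0.1092 0.1112 0.1128]
0.68 2 [0.1103 0.1107 0.1111]
top 7992 [ 0.4013 -0.1999  0.02  ] [0.7419 0.1642 0.1448]
-0.066677237068831
0.48 19 [0.0202 0.0226 0.0252]
0.49 92 [0.0207 0.0222 0.026 ]
0.5 123 [0.0207 0.0242 0.0431]
0.51 131 [0.0296 0.04   0.0441]
0.52 269 [0.0289 0.0353 0.1129]
0.53 55 [0.0324 0.108  0.1128]
0.54 135 [0.034  0.0377 0.0423]
0.55 316 [0.0382 0.106  0.1203]
0.56 173 [0.1183 0.1223 0.1277]
0.57 170 [0.1219 0.1252 0.129 ]
0.58 145 [0.1207 0.1236 0.1275]
0.59 119 [0.1117 0.1166 0.1227]
0.6 31 [0.0532 0.0585 0.0627]
0.61 215 [0.0565 0.061  0.112 ]
0.62 258 [0.0611 0.1152 0.1228]
0.63 175 [0.1197 0.1237 0.1279]
0.64 155 [0.1211 0.124  0.1277]
0.65 138 [0.1178 0.122  0.1256]
0.66 67 [0.1097 0.1144 0.1195]
0.67 146 [0.1089 0.1123 0.1161]
0.68 33 [0.0205 0.0226 0.1079]
0.7 13 [0.0212 0.0229 0.0248]
```

```bash
cat >> h.py <<'E'
from scipy.optimize import least_squares
def rollers(P,x0=(.571,.638,.1)):
    th0=np.radians(5.9)
    def mach(th): return np.c_[np.cos(th)*P[:,0]+np.sin(th)*P[:,1],-np.sin(th)*P[:,0]+np.cos(th)*P[:,1]]
    p=np.array([th0,*x0])
    for it in range(4):
        M=mach(p[0]);out=[]
        ks=[]
        for i in (1,2):
            r=np.hypot(M[:,0]-p[i],P[:,2]-p[3])
            ks.append((abs(r-.025)<.006)&(P[:,2]>.105)&(M[:,1]>-.145)&(M[:,1]<.02))
        def f(q):
            M=mach(q[0]);return np.concatenate([np.hypot(M[k,0]-q[i],P[k,2]-q[3])-.025 for i,k in zip((1,2),ks)])
        p=least_squares(f,p,loss='soft_l1',f_scale=.001).x
    return p,[k.sum() for k in ks],np.std(f(p))
E
python3 - <<'E'
from h import *
np.set_printoptions(precision=4,suppress=True)
for n in("side","top"):
    P=np.load(n+'_P.npy');p,k,s=rollers(P);th=p[0];print(n,np.degrees(th),p[1:],k,s,"gap",p[2]-p[1]-.05)
    M=np.c_[np.cos(th)*P[:,0]+np.sin(th)*P[:,1],-np.sin(th)*P[:,0]+np.cos(th)*P[:,1],P[:,2]]
    w=(M[:,2]>.128)&(M[:,1]<-.15)&(M[:,1]>-.26);print('wheel pts',w.sum(),M[w].min(0),M[w].max(0),np.median(M[w],0))
    g=(M[:,2]>.1)&(M[:,1]<-.14)&(M[:,1]>-.26)
    for a in np.arange(.48,.6,.01):
        k=g&(abs(M[:,0]-a)<.005)
        if k.sum():print(round(a,3),k.sum(),np.percentile(M[k,2],[10,50,90]),np.percentile(M[k,1],[2,98]))
    q=(M[:,2]>.1)&(M[:,1]>.02)&(abs(M[:,0]-.58)<.08)
    print('left',M[q][:,1].max())
E
```

```text
side 6.714400469129063 [0.5689 0.6382 0.099 ] [np.int64(1141), np.int64(1077)] 0.0012266561908075972 gap 0.0193194633632862
wheel pts 4819 [ 0.4938 -0.26    0.1281] [ 1.5895 -0.15    0.4896] [ 1.5755 -0.2088  0.3071]
0.48 127 [0.1052 0.1243 0.1257] [-0.2277 -0.194 ]
0.49 163 [0.1076 0.1224 0.1253] [-0.2278 -0.1716]
0.5 207 [0.1106 0.126  0.132 ] [-0.2274 -0.1796]
0.51 189 [0.1076 0.1296 0.1369] [-0.2292 -0.1722]
0.52 199 [0.1058 0.1233 0.1382] [-0.23   -0.1417]
0.53 112 [0.11   0.1303 0.138 ] [-0.2297 -0.1715]
0.54 111 [0.1023 0.1185 0.1326] [-0.2278 -0.1422]
0.55 187 [0.1067 0.1165 0.1243] [-0.2277 -0.141 ]
0.56 211 [0.1132 0.1221 0.1253] [-0.2278 -0.1414]
0.57 114 [0.1132 0.1212 0.1248] [-0.227  -0.1421]
0.58 65 [0.115  0.1187 0.122 ] [-0.1911 -0.1444]
0.59 32 [0.1107 0.1186 0.1201] [-0.1916 -0.1649]
left 2.2745386089850794
top 6.8057868040358045 [0.5697 0.6367 0.1002] [np.int64(1041), np.int64(1067)] 0.0020904606028793716 gap 0.017051708561212006
wheel pts 291 [ 0.4761 -0.228   0.128 ] [ 0.6686 -0.1527  0.1448] [ 0.5217 -0.2069  0.1338]
0.48 50 [0.1236 0.1262 0.1291] [-0.2267 -0.1941]
0.49 72 [0.114  0.1239 0.129 ] [-0.2268 -0.1732]
0.5 79 [0.1174 0.1268 0.1347] [-0.2259 -0.1726]
0.51 87 [0.1192 0.1311 0.1384] [-0.2259 -0.1716]
0.52 124 [0.1083 0.1257 0.1401] [-0.2269 -0.1425]
0.53 71 [0.1111 0.1338 0.14  ] [-0.2267 -0.1514]
0.54 61 [0.1145 0.1304 0.1371] [-0.2272 -0.164 ]
0.55 118 [0.1098 0.1207 0.127 ] [-0.2254 -0.1419]
0.56 114 [0.1192 0.1241 0.1291] [-0.2264 -0.1424]
0.57 93 [0.1175 0.1238 0.1282] [-0.2257 -0.1409]
0.58 60 [0.1163 0.121  0.1255] [-0.1895 -0.1411]
0.59 40 [0.1126 0.1185 0.1233] [-0.1905 -0.1417]
left 0.9267873668420759
```

```bash
python3 - <<'E'
from h import *
from scipy.spatial.transform import Rotation as R
np.set_printoptions(precision=4,suppress=True)
s=env.get_state();q=s['orientation'];r=R.from_quat(q[[1,2,3,0]]).as_matrix();print(r)
th=np.radians(6.75);ex=np.array([np.cos(th),np.sin(th),0]);ey=np.array([-np.sin(th),np.cos(th),0])
print('angle of tool y',np.degrees(np.arctan2(r[1,1],r[0,1])))
for n in("side","top"):
    P=np.load(n+'_P.npy');M=np.c_[P@ex,P@ey,P[:,2]]
    w=(M[:,2]>.130)&(M[:,2]<.15)&(M[:,1]<-.16)&(M[:,1]>-.25)&(abs(M[:,0]-.523)<.03)
    print(n,w.sum(),np.percentile(M[w],[2,50,98],0))
    W=M[w]
    f=lambda p:np.hypot(W[:,0]-p[0],W[:,2]-p[1])-.035
    sol=least_squares(f,[.523,.105],loss='soft_l1',f_scale=.001);print(sol.x,np.std(f(sol.x)))
    y=np.percentile(W[:,1],[2,98]).mean()
    # base sides via table
    g=(M[:,2]>.118)&(M[:,2]<.13)&(M[:,1]<-.2)&(M[:,1]>-.24)&(abs(M[:,0]-.523)<.1);print('guard',np.percentile(M[g],[1,99],0))
    c=ex*sol.x[0]+ey*y;print('crest world',c,'delta tool from tcp', r.T@(np.array([c[0],c[1],.140])-s['tcp_pos']))
E
```

```text
[[-0.0008  0.3837  0.9235]
 [-0.0014  0.9235 -0.3837]
 [-1.     -0.0016 -0.0003]]
angle of tool y 67.43924343655831
side 296 [[ 0.4992 -0.2279  0.1303]
 [ 0.516  -0.214   0.1348]
 [ 0.5389 -0.1942  0.1391]]
[0.5206 0.1022] 0.0021600809407671135
guard [[ 0.4718 -0.2283  0.1183]
 [ 0.5675 -0.2004  0.1297]]
crest world [ 0.5418 -0.1484  0.    ] delta tool from tcp [ 0.0912 -0.5036  0.5573]
top 205 [[ 0.4975 -0.2268  0.1302]
 [ 0.5205 -0.2068  0.1361]
 [ 0.5456 -0.1905  0.1427]]
[0.5223 0.104 ] 0.0028060355934616606
guard [[ 0.4734 -0.2275  0.1182]
 [ 0.5692 -0.2004  0.1297]]
crest world [ 0.5432 -0.1458  0.    ] delta tool from tcp [ 0.0912 -0.5007  0.5576]
```

Call:
{"method": "servo_tool", "body": {"increments": [{"offset": [0,-3.1,3.4],"yaw": 0},{"offset": [0,-6.3,6.8],"yaw": 0},{"offset": [0,-9.5,10.2],"yaw": 0},{"offset": [0,-12.6,13.6],"yaw": 0},{"offset": [0,-15.8,17.1],"yaw": 0},{"offset": [0,-18.9,20.5],"yaw": 0},{"offset": [0,-22.1,23.9],"yaw": 0},{"offset": [0,-25.3,27.3],"yaw": 0}], "claw": 0, "force": 20}}

```text
clock: 0.9
tcp_pos: [0.3758, 0.1909, 0.2311]
orientation: [0.693, 0.138, 0.693, -0.138]
wrist_force: [-0.4, 1.1, 0.1]
finger_gap: -0.0003
```

Call:
{"method": "servo_tool", "body": {"increments": [{"offset": [0.6,-3.1,3.4],"yaw": 7.6},{"offset": [1.2,-6.3,6.8],"yaw": 15.2},{"offset": [1.8,-9.5,10.2],"yaw": 22.8},{"offset": [2.4,-12.6,13.6],"yaw": 30.4},{"offset": [3,-15.8,17.1],"yaw": 38},{"offset": [3.6,-18.9,20.5],"yaw": 45.6},{"offset": [4.2,-22.1,23.9],"yaw": 53.2},{"offset": [5,-25.3,27.3],"yaw": 60.7}]}}

```text
clock: 1.7
tcp_pos: [0.5311, -0.1477, 0.1808]
orientation: [0.527, 0.471, 0.527, -0.471]
wrist_force: [1.2, 0.4, 0.8]
finger_gap: -0.0002
```

```bash
cat >> h.py <<'E'
from scipy.spatial.transform import Rotation as RR
TH=np.radians(6.75);EX=np.array([np.cos(TH),np.sin(TH),0]);EY=np.array([-np.sin(TH),np.cos(TH),0])
def rep():
    s=env.get_state();q=s['orientation'];r=RR.from_quat(q[[1,2,3,0]]).as_matrix();p=s['tcp_pos']
    f=s['wrist_force']
    print('t',round(s['clock'],2),'mach',np.round([p@EX,p@EY,p[2]],4),'toolY deg',round(np.degrees(np.arctan2(r[1,1],r[0,1])),2),'F mach',np.round([f@EX,f@EY,f[2]],2),'gap',round(s['finger_gap'],4))
    return s,r
def shot(n,tag,x0,y0,w,h,k):
    p,d=env.read_camera(n);np.savez(f"{n}{tag}.npz",p=p,d=d)
    cv2.imwrite(f"pics/{n}{tag}.png",cv2.resize(p[y0:y0+h,x0:x0+w,::-1],None,fx=k,fy=k,interpolation=cv2.INTER_CUBIC))
E
python3 - <<'E'
from h import *
s,r=rep();print(np.round(r,4))
shot('side','1',230,100,200,150,4);shot('top','1',340,180,120,90,6)
E
```

```text
t 1.7 mach [ 0.51   -0.2091  0.1808] toolY deg 6.41 F mach [1.25 0.25 0.83] gap -0.0002
[[-0.000e+00  9.938e-01  1.116e-01]
 [ 3.000e-04  1.116e-01 -9.938e-01]
 [-1.000e+00  0.000e+00 -3.000e-04]]
```

View pics/side1.png

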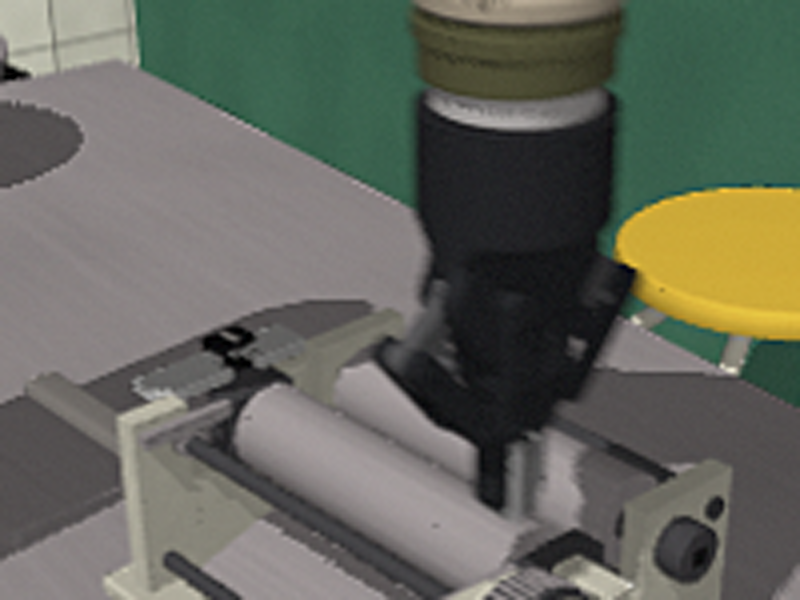

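View pics/top1.png

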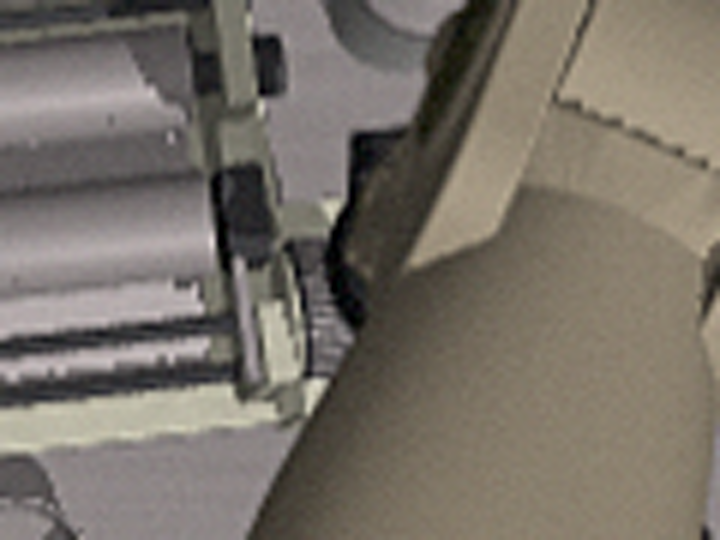

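The shut fingertips, at about (505,505) in the enlarged side view, are above the wheel and slightly behind it. The gauge is still visible in both views, so I'll go down.

Call:
{"method": "servo_tool", "body": {"increments": [{"offset": [1,0,-0.1],"yaw": 0},{"offset": [2,0,-0.2],"yaw": 0},{"offset": [3,0,-0.2],"yaw": 0},{"offset": [3.4,0,-0.2],"yaw": 0},{"offset": [3.6,0,-0.2],"yaw": 0},{"offset": [3.7,0,-0.2],"yaw": 0},{"offset": [3.8,0,-0.2],"yaw": 0},{"offset": [3.8,0,-0.2],"yaw": 0}]}}

```text
clock: 2.6
tcp_pos: [0.5307, -0.1437, 0.1436]
orientation: [0.529, 0.47, 0.528, -0.47]
wrist_force: [0.6, -0.0, -0.1]
finger_gap: 0.0
```

```bash
python3 - <<'E'
from h import *
s,r=rep();shot('side','2',300,190,100,75,8);print(px('side',[s['tcp_pos']]))
E
```

```text
t 2.6 mach [ 0.5101 -0.2051  0.1436] toolY deg 6.75 F mach [ 0.55 -0.11 -0.1 ] gap 0.0
[[355.33916066 244.85937629]]
```

View pics/side2.png

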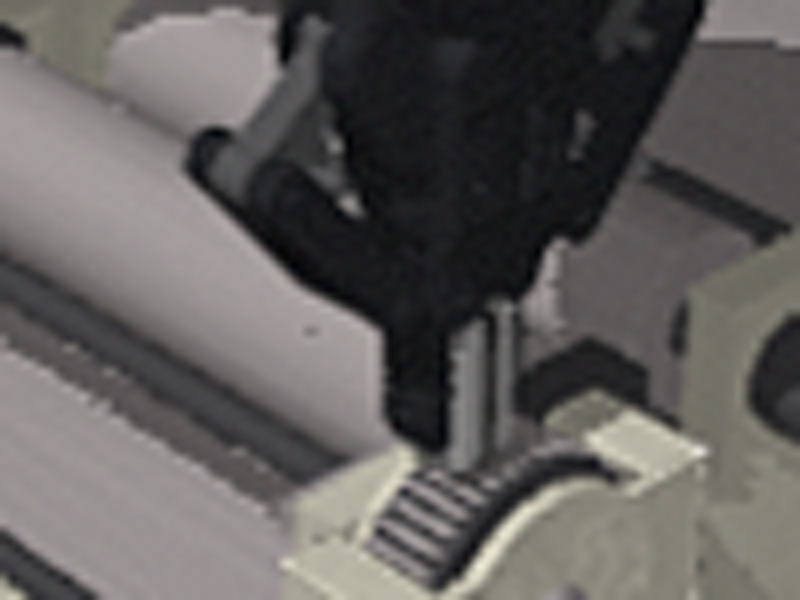

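```bash
python3 - <<'E'
from h import *
for y in(-.196,-.207,-.218):
    for a in (-50,-30,-15,0,20):
        A=np.radians(a);P=EX*(.522+.035*np.sin(A))+EY*y+np.array([0,0,.105+.035*np.cos(A)])
        print(y,a,np.round((px('side',[P])[0]-[300,190])*8))
E
```

```text
-0.196 -50 [361. 511.]
-0.196 -30 [393. 464.]
-0.196 -15 [421. 435.]
-0.196 0 [451. 414.]
-0.196 20 [490. 400.]
-0.207 -50 [398. 534.]
-0.207 -30 [430. 486.]
-0.207 -15 [458. 456.]
-0.207 0 [488. 435.]
-0.207 20 [527. 421.]
-0.218 -50 [435. 557.]
-0.218 -30 [467. 508.]
-0.218 -15 [496. 478.]
-0.218 0 [526. 456.]
-0.218 20 [564. 442.]
```

Call:
{"method": "servo_tool", "body": {"increments": [{"offset": [0,0,0.2],"yaw": 0},{"offset": [0,0,0.4],"yaw": 0},{"offset": [0.1,0,0.4],"yaw": 0},{"offset": [0.2,0,0.4],"yaw": 0},{"offset": [0.3,0,0.4],"yaw": 0},{"offset": [0.4,0,0.4],"yaw": 0},{"offset": [0.4,0,0.4],"yaw": 0},{"offset": [0.4,0,0.4],"yaw": 0}]}}

```text
clock: 3.45
tcp_pos: [0.531, -0.1477, 0.1396]
orientation: [0.529, 0.47, 0.528, -0.47]
wrist_force: [-1.6, -0.6, 3.1]
finger_gap: -0.0001
```

```bash
python3 - <<'E'
from h import *
s,r=rep()
E
```

```text
t 3.45 mach [ 0.5099 -0.2091  0.1396] toolY deg 6.74 F mach [-1.7  -0.45  3.07] gap -0.0001
```

Call:
{"method": "servo_tool", "body": {"increments": [{"offset": [0.05,0.1,0],"yaw": 0},{"offset": [0.1,0.3,0],"yaw": 0},{"offset": [0.1,0.5,0],"yaw": 0},{"offset": [0.1,0.8,0],"yaw": 0},{"offset": [0.1,1.1,0],"yaw": 0},{"offset": [0.1,1.4,0],"yaw": 0},{"offset": [0.1,1.6,0],"yaw": 0},{"offset": [0.1,1.6,0],"yaw": 0}]}}

```text
clock: 4.25
tcp_pos: [0.5481, -0.1458, 0.1399]
orientation: [0.53, 0.47, 0.528, -0.469]
wrist_force: [-1.1, 0.8, 9.0]
finger_gap: 0.0001
```

```bash
python3 - <<'E'
from h import *
s,r=rep()
for n in("side","top"):
    p,d=env.read_camera(n);np.savez(n+'3.npz',p=p,d=d)
    x0,y0=(255,170) if n=='side' else (270,195)
    o=np.hstack([cv2.resize(np.load(f'{n}{t}.npz')['p'][y0:y0+50,x0:x0+60,::-1],None,fx=6.6,fy=6.6,interpolation=cv2.INTER_CUBIC) for t in '03'])
    cv2.imwrite(f'pics/{n}_cmp3.png',o)
    C=cloud(n,d);q,k,e=rollers(C[d>0]);print(n,np.degrees(q[0]),q,k,'gap',q[2]-q[1]-.05)
E
```

```text
t 4.25 mach [ 0.5272 -0.2092  0.1399] toolY deg 6.76 F mach [-0.98  0.96  9.03] gap 0.0001
side 6.750598950157613 [0.11782018 0.57283896 0.63802791 0.09898624] [np.int64(1028), np.int64(379)] gap 0.015188951219319333
top 6.734905353549396 [0.11754627 0.57366815 0.63673339 0.10027193] [np.int64(1048), np.int64(1064)] gap 0.013065239479571208
```

View pics/side_cmp3.png

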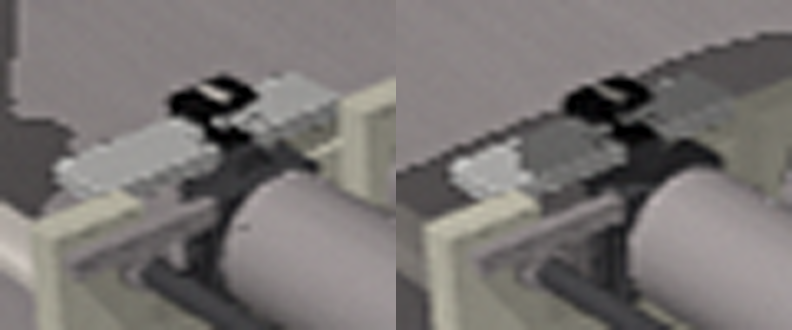

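View pics/top_cmp3.png

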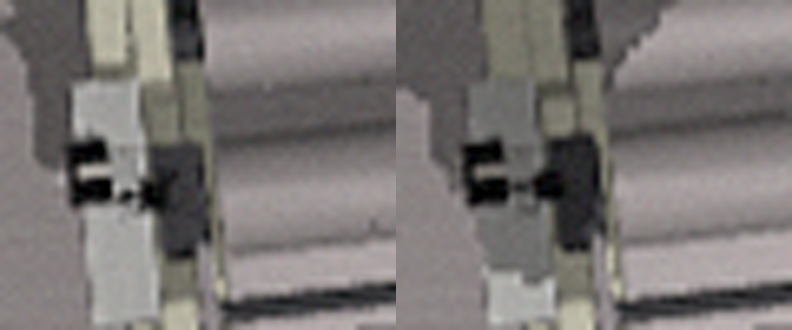

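The wheel turned without slip. A 17 mm stroke closed the gap by about 4 mm, and the needle is now 2 px below the line in the top view. I'll carry on a little, then lift and go back for a second stroke.

Call:
{"method": "servo_tool", "body": {"increments": [{"offset": [0,0.2,0],"yaw": 0},{"offset": [0,0.5,0],"yaw": 0},{"offset": [0,0.7,0],"yaw": 0},{"offset": [0,0.7,0],"yaw": 0},{"offset": [-0.5,0.7,0],"yaw": 0},{"offset": [-1,0.7,0],"yaw": 0},{"offset": [-1,-0.6,0],"yaw": 0},{"offset": [-1,-1.7,0],"yaw": 0}]}}

```text
clock: 5.15
tcp_pos: [0.5295, -0.1479, 0.1483]
orientation: [0.528, 0.47, 0.529, -0.47]
wrist_force: [-0.7, 0.2, 0.5]
finger_gap: -0.0001
```

```bash
python3 - <<'E'
from h import *
s,r=rep()
for n in("side","top"):
    p,d=env.read_camera(n);np.savez(n+'4.npz',p=p,d=d)
    x0,y0,w,h=(270,175,32,24) if n=='side' else (275,208,32,24)
    cv2.imwrite(f'pics/{n}4.png',cv2.resize(p[y0:y0+h,x0:x0+w,::-1],None,fx=20,fy=20,interpolation=cv2.INTER_NEAREST))
    C=cloud(n,d);q,k,e=rollers(C[d>0]);print(n,np.degrees(q[0]),q,k,'gap',q[2]-q[1]-.05)
E
```

```text
t 5.15 mach [ 0.5085 -0.2091  0.1483] toolY deg 6.75 F mach [-0.66  0.24  0.54] gap -0.0001
side 6.728640885676939 [0.11743694 0.57442899 0.63797617 0.09893273] [np.int64(814), np.int64(306)] gap 0.013547183037064633
top 6.9287512305688965 [0.12092952 0.57505724 0.63651072 0.10020588] [np.int64(1038), np.int64(1065)] gap 0.011453475753334594
```

View pics/side4.png

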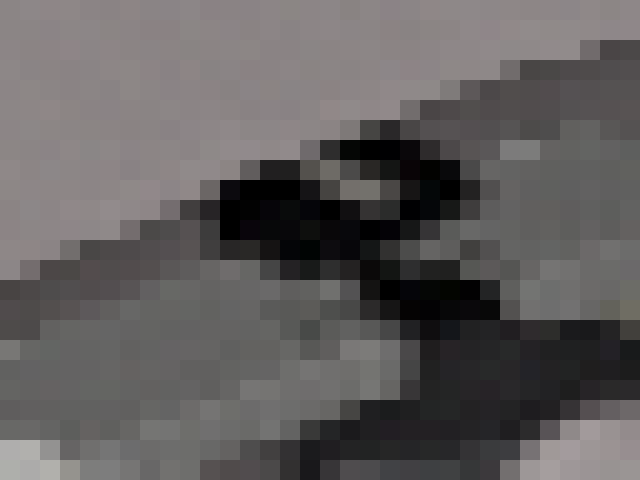

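View pics/top4.png

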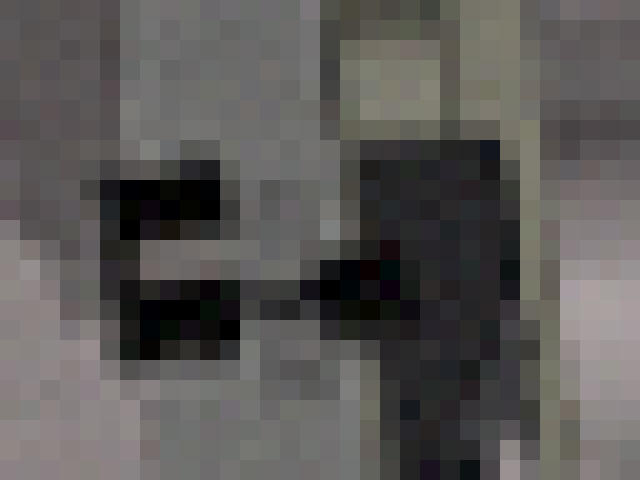

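```bash
cat > prof.py <<'E'
from h import *
import sys
for t in sys.argv[1:]:
    g=np.load(f'top{t}.npz')['p'].astype(float).mean(2)
    print('tag',t)
    print(np.round(g[214:229,281:294]).astype(int))
E
python3 prof.py 0 3 4
```

```text
tag 0
[[161 174 140 160 168 162 159 159 160 162 133  91 112]
 [127 149 104 119 132 164 164 159 161 164 162 100 112]
 [ 75  79  56  30  48 139 166 165 163 165 170 103  94]
 [ 11   9   2   0   0 114 143 125 139 141 151  84  55]
 [ 12  14   3  12   0  92 148 128 141 148 166  90  55]
 [  4  31  32  60  59  96 146 149 144 140 186  96  56]
 [ 56 150 159 164 162 161 150 148 146 143 186  95  49]
 [ 64 156 158 145 143 134 145 147 147 137 147  95  55]
 [ 24  68  36  16   3  20 143 154 155 143  72  52  45]
 [  8   3   8  15   5   8 175 147 132 164  65   0  19]
 [ 26  14   3  13   1   0 136  70  15  84  33   5  19]
 [ 14  34  65  58  53  84 111  63  79 133  61   4   2]
 [ 74 107 143 149 141 148 156 148 128 140  58  73  38]
 [120 136 168 177 168 168 173 151 150 135 131 152  90]
 [133 114 162 165 167 165 163 147 164 169 172 188 114]]
tag 3
[[116 117 114 111 107 113 109 109 110 108  87  98 121]
 [109 122 108  93  84 107 111 108 111 114 103  84  95]
 [ 84  86  67  39  34  94 112 113 109 110 108  79  47]
 [  0   0   3   8   0  81  96  86  93  94 104  69  39]
 [  9   9  14   8   0  66 102  88  94 100 
[... 695 characters left out ...]
42  31  93 110 111 109 111 108  70  30]
 [  1   0   7   1   2  74 103  84  95 100 106  70  42]
 [  4  10   1   3   0  57 101  89 102 100 117  78  37]
 [  0  26  18  42  45  69  96  97  99  97 127  89  39]
 [ 37 100 106 109 113 110 110  99 104  91  89  55  29]
 [ 46 104 107 105  97  92 103 106 109  77  20   2   3]
 [ 19  38  29  17   6  20  58  60  58  20   0   5  19]
 [ 17   2   0   0   9  15  66  46  36  58  21  11   5]
 [ 28   4   7  17  11   0 101  98  96  96  46  34  30]
 [ 21   4  33  47  26  47 118  95 102 106  90  94  67]
 [ 82  91 101  98  96 102 120  93  86  83  99 119  97]
 [123 131 120 121 117 114 113  99  99  90  94 125 100]
 [141 112 108 115 106 112 115 104 111 110 110 117 106]]
```

```bash
cat > ov.py <<'E'
from h import *
import sys
t=sys.argv[1]
def mx(P): return np.array([P@EX,P@EY,P[2]])
Lt=mx(pt('top',285.9,220.14,.132))
print('line top',Lt)
for y in (0,):
  for n,u,v in (('top',286.5,222.88),('top',288,222.7)): print('needle',n,mx(pt(n,u,v,.129)))
# scales
for n in('top','side'):
    P=EX*Lt[0]+EY*Lt[1]+np.array([0,0,.132]);b=px(n,[P])[0]
    print(n,'at',b,'per mm x',px(n,[P+.001*EX])[0]-b,'y',px(n,[P+.001*EY])[0]-b,'z',px(n,[P+[0,0,.001]])[0]-b)
E
python3 ov.py 4
python3 - <<'E'
import numpy as np
np.set_printoptions(linewidth=200)
for t in '04':
    p=np.load(f'side{t}.npz')['p'].astype(float).mean(2);print(np.round(p[180:194,278:298]).astype(int))
E
```

```text
line top [0.58146053 0.07475413 0.132     ]
needle top [0.57437259 0.07409021 0.129     ]
needle top [0.57439348 0.07003944 0.129     ]
top at [285.9  220.14] per mm x [-0.03833584 -0.3669172 ] y [-0.37095375  0.04260667] z [-0.0275488  -0.05702494]
side at [288.22576348 184.3818047 ] per mm x [ 0.35815946 -0.13972987] y [-0.27376898 -0.14464389] z [-0.027164   -0.40396557]
[[129 130 129 129 128 127 127 130 130 135 130 131 132 131 133 130 127 129 126 127]
 [129 130 132 130 131 131 129 126 127 111  74  82 118 132 133 130 130 132 117 123]
 [127 129 131 135 134 132 131 107  64  21   0   1  18  75 118 134 140 167 172 158]
 [128 130 131 138 113  76  58 135 170 121  65  32  10   0  12 118 161 158 153 151]
 [131 132 104  37   0   3   0  23 103 171 179 118  36  10   0  25 120 158 152 150]
 [131 118  69   1  11  13  18   9   7  24  72  63   0   2  39  99 147 158 154 153]
 [130 135  98   0   9  14  11  15  12   0   1  10  29  58 133 165 156 157 155 151]
 [129 135 103  60  62  28  10   3   4  47  62  74 120 159 145  97 122 155 157 157]
 [140 149 159 175 158 110  61  27  16 138 146 111 154 147 1
[... 902 characters left out ...]
43   1   7  23  62  92  98  95  95]
 [ 77  83  60   0   8   8   8  14   8   9   0   4  23  53  90 104 100  98  95  97]
 [ 81  85  63  39  40  20   5   2  13   8  21  49  76 100  93  64  81 100  98  99]
 [ 88  93 101 109 101  69  35  25  46  35  10  20  46  33  32  86  90  84 101 116]
 [103 102  99 101 102 105  94  96 111  83  19   0   6   5   3   2  36  94 115 109]
 [100 100  97 100 101  90  88  90  78  72  43  21   4   3   7  10   8  81 112 110]
 [ 98  98  99  99  99 100  88  73  90  97  88  71  34  14  23  33  36  32  45  44]
 [100 101 100  96  98  98 102  87  94 120 123 109  73  30  37  36  37  41  36  32]
 [100  96  96  98 100 100 109 116 111 110 115 106  69  33  37  39  41  39  37  35]]
```

The top view puts the needle about 7 mm short of the line. The side view gives 6.7 to 8.5 mm depending on needle thickness. I'll do a second stroke of 22 mm, which closes about 5 mm.

Call:
{"method": "servo_tool", "body": {"increments": [{"offset": [0.5,0.1,0],"yaw": 0},{"offset": [0.9,0.2,0],"yaw": 0},{"offset": [1,0.2,0],"yaw": 0},{"offset": [1,0.7,0],"yaw": 0},{"offset": [1,1.2,0],"yaw": 0},{"offset": [1,1.8,0],"yaw": 0},{"offset": [1,2.3,0],"yaw": 0},{"offset": [1,2.3,0],"yaw": 0}]}}

```text
clock: 6.05
tcp_pos: [0.5548, -0.1452, 0.1392]
orientation: [0.53, 0.47, 0.528, -0.469]
wrist_force: [2.4, 1.3, 6.6]
finger_gap: 0.0001
```

```bash
cat > look.py <<'E'
from h import *
import sys
t=sys.argv[1];np.set_printoptions(linewidth=200)
rep()
for n in("side","top"):
    p,d=env.read_camera(n);np.savez(f'{n}{t}.npz',p=p,d=d)
    x0,y0,w,h=(270,175,32,24) if n=='side' else (275,208,32,24)
    cv2.imwrite(f'pics/{n}{t}.png',cv2.resize(p[y0:y0+h,x0:x0+w,::-1],None,fx=20,fy=20,interpolation=cv2.INTER_NEAREST))
    C=cloud(n,d);q,k,e=rollers(C[d>0]);print(n,np.degrees(q[0]),q,'gap',q[2]-q[1]-.05)
    g=p.astype(float).mean(2)
    print(np.round(g[180:194,278:298] if n=='side' else g[214:229,281:294]).astype(int))
E
python3 look.py 5
```

```text
t 6.05 mach [ 0.5339 -0.2094  0.1392] toolY deg 6.78 F mach [2.5  1.01 6.64] gap 0.0001
side 6.733195803118357 [0.11751644 0.57968857 0.63788822 0.0989243 ] gap 0.008199653751805355
[[135 132 135 133 133 133 133 135 138 139 136 137 141 138 136 140 109  70  69  72]
 [135 136 136 135 136 137 136 134 135 119  82  83 127 111  72  74  74  82  74  76]
 [134 135 136 139 140 140 139 109  44   1   0   0   5  40  73  83  87 122 123  98]
 [132 138 139 134  93  31  27  82 104  73  40  19   5   0   4  72 102  98  95  96]
 [135 138 108  36   0   2   0  14  65 108 111  73  22   7   0  32  80  97  95  95]
 [138 125  74   0   2  10  12   4   3  16  51  43   7   9  26  64  93  99  96  95]
 [139 143 104   0   2   9  12   9  10   2   7   6   7  47  92 108 101 100  98  96]
 [ 74  77  58  37  38  18   7   5  13  31  36  28  22  67  58  22  55  89 100 102]
 [ 86  90 100 109 100  69  33  30  51  93  88  59  40   2   8   3   4   9  56 106]
 [101 101  99 102 103 106  95  95 106  83  66  69  40   7   0   8   3  10   1  78]
 [ 98  97  98  98 100  88  87  86  75  89  90  81  84  61  26  11  20  25  29  40]
 [ 98
[... 462 characters left out ...]
41  29  91 114 114 116 115 115  71  43]
 [  0   0   0   3   0  77 100  88  93  98 114  80  40]
 [ 12   0   1  11   5  65 100  94 101  93  80  45  31]
 [  2  22  29  45  42  68 100 104 107  82  23   7   1]
 [ 35 101 103 115 108 116  75  51  59  33   6  11  25]
 [ 42 106 108  98  98  96  40  27  33  18   6  10   7]
 [ 16  49  27   8   0  24  82 100  96  96  54  36  22]
 [ 13   0   7  13  11   8 117 107  92 101  98  82  74]
 [ 27   1  10   1   4   0 114 107  94  81 102 110  88]
 [ 20  12  31  38  41  52 116  94  98 100 103 111  81]
 [ 82  90 100  95  94  98 115  94  88  84  97 123  92]
 [129 121 120 119 113 117 115 101 101  88  96 123 103]
 [137 115 113 111 112 108 113 100 109 115 111 119 116]]
```

Both fits now show 1.7 mm remaining, about 7.5 mm at the rim. I'll re-seat the finger, then do a short stroke.

Call:
{"method": "servo_tool", "body": {"increments": [{"offset": [-0.5,0,0],"yaw": 0},{"offset": [-0.8,0,0],"yaw": 0},{"offset": [-0.8,-1.0,0],"yaw": 0},{"offset": [-0.8,-1.6,0],"yaw": 0},{"offset": [-0.8,-1.6,0],"yaw": 0},{"offset": [-0.4,-1.6,0],"yaw": 0},{"offset": [0,-1.6,0],"yaw": 0},{"offset": [0,-1.6,0],"yaw": 0}]}}

```text
clock: 6.95
tcp_pos: [0.5382, -0.1471, 0.1399]
orientation: [0.53, 0.47, 0.527, -0.469]
wrist_force: [-1.0, 2.1, 10.3]
finger_gap: -0.0001
```

```bash
python3 -c "
from h import *
rep()"
```

```text
t 6.95 mach [ 0.5172 -0.2094  0.1399] toolY deg 6.75 F mach [-0.77  2.19 10.28] gap -0.0001
```

Call:
{"method": "servo_tool", "body": {"increments": [{"offset": [0,0.15,0],"yaw": 0},{"offset": [0,0.3,0],"yaw": 0},{"offset": [0,0.45,0],"yaw": 0},{"offset": [0,0.6,0],"yaw": 0},{"offset": [0,0.75,0],"yaw": 0},{"offset": [0,0.75,0],"yaw": 0},{"offset": [-0.5,0.75,0],"yaw": 0},{"offset": [-1,0.75,0],"yaw": 0}]}}

```text
clock: 7.75
tcp_pos: [0.5442, -0.146, 0.1481]
orientation: [0.528, 0.47, 0.529, -0.47]
wrist_force: [-0.3, 0.8, 0.2]
finger_gap: -0.0003
```

```bash
python3 look.py 6
```

```text
t 7.75 mach [ 0.5232 -0.209   0.1481] toolY deg 6.74 F mach [-0.16  0.84  0.21] gap -0.0003
side 6.686159485111099 [0.1166955  0.58160981 0.63819609 0.09900114] gap 0.00658628022882661
[[135 136 134 135 133 131 134 135 137 139 137 137 139 140 110  72  75  75  76  81]
 [134 137 135 135 137 138 136 135 136 119  80  87  90  75  78  79  77  86  77  75]
 [136 134 136 140 139 138 141 109  45   1   0   0   5  43  73  82  85 123 123  98]
 [134 137 138 135  93  35  29  81 106  72  41  17   8   4   7  72 101  98  95  95]
 [137 139 109  38   0   0   0  18  65 111 111  73  23   3   3  33  82  99  96  97]
 [137 123  70   0   6  11   3   4   0  20  49  44   8  15  26  63  94 101  98  97]
 [ 73  77  56   3   6   3   6   5  12   1  12  10   3  37  92 110 104  99 102  99]
 [ 78  84  63  39  39  17  10   7   8  28  49  50  33   7   2  17  22  56  88 102]
 [ 88  95 100 110 100  67  34  29  53  92  86  74  65  14   3   3   3   3  11  66]
 [101  97 101 103 102 105  94  96 105  84  66  79  62  38  21   5   7  11   3  22]
 [ 97  98  98  96 101  91  88  87  72  88  89  79  94 102  75  18  20  25  31  33]
 [
[... 465 characters left out ...]
35  32  94 113 110 114 111 116  78  37]
 [  0   8   0   0   0  79 102  89  98 103  84  62  38]
 [  9   3   8   4   1  63 100  92 102  85  34  18  10]
 [  0  25  18  43  44  50  93  95  94  53  19  14  18]
 [ 39 102 101 112 115 106  54  50  48  29   7   7  10]
 [ 42 107 104  98  98  95  69  71  77  44   0   4   0]
 [ 16  41  28  18   2  19 104 107 105  89  85  86  53]
 [ 24   2   0   6   1  15 118 105  89 103 118 111  80]
 [ 30  11   6  10   2   0 117 109  90  82  93 109  85]
 [ 15   9  38  43  33  50 111  93 100 102 100 109  79]
 [ 79  91  97  98  91  99 116  95  79  85  97 119  92]
 [129 123 120 115 119 110 113 103  95  86  94 123 102]
 [139 108 111 113 108 107 116 104 112 111 109 119 110]]
```

View pics/top6.png

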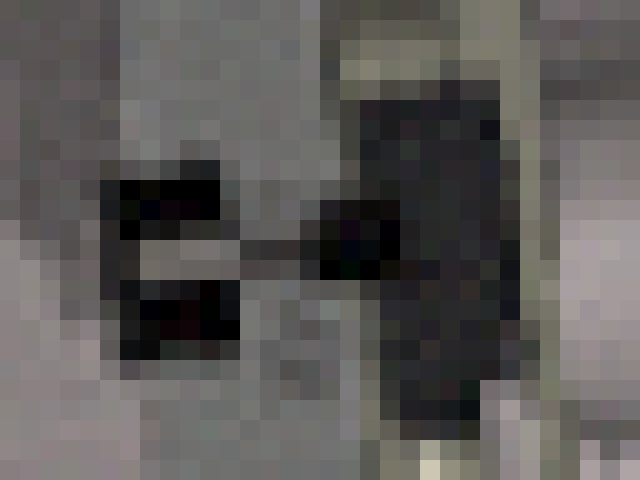

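View pics/side6.png

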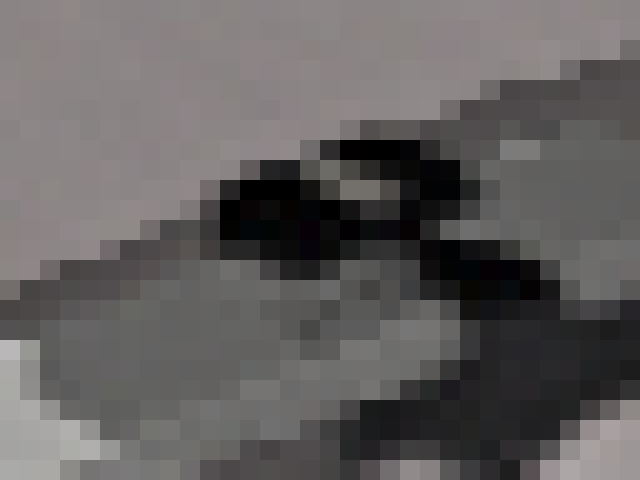

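The needle, at row 220.26 in the top view, is now level with the white line to within about 0.4 mm. The side view agrees. I'll take the hand clear and check once more.

Call:
{"method": "servo_tool", "body": {"increments": [{"offset": [-2,0,0],"yaw": 0},{"offset": [-4,0,0],"yaw": 0},{"offset": [-6,0,0],"yaw": 0},{"offset": [-8,0,0],"yaw": 0},{"offset": [-10,0,0],"yaw": 0},{"offset": [-11,0,0],"yaw": 0},{"offset": [-11,0,0],"yaw": 0},{"offset": [-11,0,0],"yaw": 0}]}}

```text
clock: 8.65
tcp_pos: [0.5442, -0.1461, 0.2574]
orientation: [0.528, 0.47, 0.529, -0.47]
wrist_force: [-0.9, 0.4, -0.5]
finger_gap: 0.0
```

```bash
python3 look.py 7; python3 -c "
import cv2,numpy as np
cv2.imwrite('pics/topfull7.png',np.load('top7.npz')['p'][:,:,::-1])"
```

```text
t 8.65 mach [ 0.5232 -0.209   0.2574] toolY deg 6.74 F mach [-0.87  0.47 -0.53] gap 0.0
side 6.654066140670088 [0.11613536 0.58169851 0.63832009 0.09901116] gap 0.006621576915753755
[[135 135 135 134 135 137 134 134 141 111  71  76  79  83  82  81  79  80  80  78]
 [133 136 137 137 137 137 109  68  71  63  44  50  74  85  82  82  80  86  76  76]
 [138 136 137 142 115  73  78  65  38  10   0   0  10  45  73  82  88 121 124  98]
 [137 110  73  78  63  40  35  86 111  74  40  20   9   5   8  73 103  97  96  96]
 [ 71  78  61  23   0   4   1  18  67 111 111  70  18   5   3  32  81  97  97  96]
 [ 80  72  41   0   5   5   8   9   0  18  50  42   0  16  24  63  95 101  98  96]
 [ 82  85  61   1   9   9   4   3   8  10  10  13   5  40  91 113 103 101 101  97]
 [ 81  84  64  36  37  19   3   5  12  29  49  54  26   2   0  14  23  54  89 100]
 [ 88  95 100 109 102  69  35  27  52  91  86  73  66  19   0   4   8   3   7  68]
 [101 100 100  99 102 104  95  97 105  82  66  80  62  34  19   8  11   4   6  23]
 [100  98  98 100 101  88  89  90  73  89  87  78  93 103  72  19  18  29  30  31]
 [ 97
[... 464 characters left out ...]
37  35  96 112 112 112 110 119  76  48]
 [  4   5   2   8   2  78  98  85  98  98  83  62  35]
 [  1   4   3   0   0  64 103  93  98  84  37  17  16]
 [  3  18  18  41  49  51  84  94  92  53  15  14  17]
 [ 32 100 103 112 118 106  54  54  49  27   8  10  19]
 [ 46 104 105  96  91  98  69  71  78  44   0   4  11]
 [ 16  45  30  11   3   9 101 109 106  89  92  83  60]
 [ 15   0  10  13   0  17 120 103  93 102 122 107  80]
 [ 25  10   2   9   3   0 110 107  87  82  95 106  86]
 [ 16   4  39  42  38  57 109  91  94 101 101 110  78]
 [ 79  92  99  97  93 103 115  91  81  86  92 119  94]
 [128 128 118 116 115 111 111 105  94  88  95 119 100]
 [138 114 111 111 115 109 111 102 109 108 113 117 111]]
```

View pics/topfull7.png

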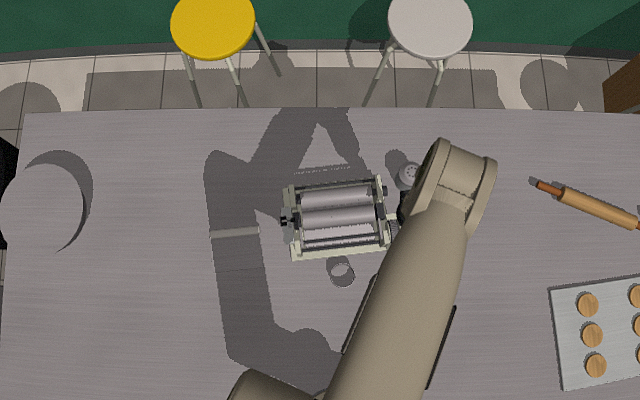

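The needle is unchanged and level with the line. The cutter, scraper and dredger are where they were; the crank is hidden behind the arm, which stayed well above it.

```bash
python3 -c "
from workcell import env
print(env.hand_in())"
```

```text
the job is handed in; nothing more can be done
None
```

The sheeter is set and handed in at about 8.7 s. By my last measurement, the needle stands within about 0.5 mm of the rider's white line. I rolled the wheel with the shut fingertips in three strokes along machine +x, pressing with about 7–10 N, then lifted the hand straight up, about 12 cm above the wheel.

**Needle on the line:** in the last pictures the top view puts the needle about 0.4 mm short of the line. The side view gives anything from 1.3 mm short to 0.4 mm past, depending on how thick I take the needle to be. The needle stayed put after I withdrew.

**Gap:** the two cameras disagree by about 2 mm on the absolute gap (6.6 mm from the side, 4.3 mm from the top). Both show it closing by about 12.7 mm, which fits the stroke lengths. I judged the end point from the needle against the line, not from the absolute gap. My first estimate of the distance to close, about 9 mm, was too short, and later measurements corrected it.

**Rest of the scene:** the rider did not move. The cutter, scraper and dredger are where they were. The arm hid the crank in the last top picture, so I did not confirm it, but the hand never went near it. The wrist force read only noise at the end (about 1 N), so nothing was being touched.

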